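# Half-turn the sample bin onto its ledges

## Task

Two stack-nest bins stand nested on the bench. Lift the upper bin off and set it aside on the bench, stand both ceramic sleeves from the glass disc upright in the lower bin, then put the upper bin back on top turned half a turn, lowering it with the gripper (not dropping it) until it rests fully down on the ledges, clear of the sleeves. Leave the lower bin where it stands, do not shift or tip the lens, ring light, bottle or target, and let nothing touch the camera stand.

Things in the scene. Friction and masses are not known exactly. Their poses are not given: they have to be found in the camera images.
- bin_lower: Lower stack-nest bin: grey plastic, 190 long (x), 64 wide (y), 60 high, about 140 g. Origin: centre of its underside; x to its front end, z up. The top 26 mm outside (z 34 to 60) is an upright rim skirt; below it the 2 mm walls taper to 45 mm outside width, bottom edges bevelled 2 mm. Floor 2.5 thick, clear floor 41 wide, x -67 to 67; mouth 57 wide. The upper bin starts nested in it
- bin_upper: Upper bin, identical in size, origin and axes. Same way round they nest (as at the start): its skirt sits on the lower rim, its origin 26 mm above the lower one's, its rim top at 86 mm; only the skirt shows. Turned half a turn they stack: its feet stand on the ledges just inside the lower rim, origins in line, 52 mm apart in height, about 5 mm play each way. Grip it across its 64 mm at mid-length
- bin_lower_front (a point): Middle of the lower bin's front rim, on its outer face: 95 mm along x from its origin, 60 mm up. The front end has a white card outside and, inside, a channel in the middle and a ledge in each corner; the back end has one 16 mm wide ledge in the middle and a channel in each corner. Ledges lie 8 mm below the rim and reach 16 mm inwards
- bin_upper_front (a point): The same point on the upper bin: middle of its front rim, 95 mm along x from its origin and 60 mm up
- sleeve_a: Cream ceramic sleeve, outside diameter 28, bore 16, 30 high, about 50 g, standing upright on the glass near the disc's edge. Origin: centre of its underside; z along the bore
- sleeve_b: The other ceramic sleeve, identical, close beside the first on the glass disc (8 mm to 32 mm of clear glass between them)
- sorter: Optical sorter table, fixed and still: glass disc 400 in diameter and 12 thick, top 55 mm above the bench; in its middle a dark clamp ring 196 in diameter, 4 to 6 mm proud of the glass. Origin: on the bench under the disc's axis, z up
- camera_stand: Fixed camera stand of the sorter. Origin: on the bench under the disc's axis, z up; along its own y stands a black 40 mm square column, 330 high, at y = 235 on a 90 x 70 foot; from a clamp on it an arm at 285 height reaches over the disc to a camera and lens at y = 125 with a black ring light 90 in diameter round them, from 171 to 196 mm above the bench
- lens: Bystander: black camera lens standing upright, 41 in diameter, 60 high; origin: centre of its underside
- ring_light: Bystander: black ring light lying flat on the bench, 70 in diameter, 22 high; origin: centre of its underside
- bottle: Bystander: white bottle, 60 in diameter, 150 high; origin: centre of its underside
- target: Bystander: aluminium angle with a chequered calibration card, foot 50 x 50, 72 high; origin: centre of its underside
Things that resemble listed ones, but are neither listed nor needed, are in the scene too. Leave any turquoise look-alike of the bin_lower alone. What is shaped like the bin_upper but turquoise is not meant.

How it is judged:
On the way, in this order (a step that is already met when the one before it is completed fails the run):
1. the upper bin is off the lower one and stands upright on the bench (horizontal distance between bin_upper and bin_lower above 0.06 m and height (world z) of bin_upper below 0.008 m and angle between bin_upper's own z axis and vertical below 0.06 rad), for 0.1 s.
2. both sleeves stand upright on the floor of the lower bin while the upper bin is off (x of sleeve_a in the frame of bin_lower between -0.075 and 0.075 m and y of sleeve_a in the frame of bin_lower between -0.022 and 0.022 m and z of sleeve_a in the frame of bin_lower between -0.002 and 0.008 m and angle between the z axis of each of sleeve_a, sleeve_b and the z axis of bin_lower, either way round below 0.1 rad and x of sleeve_b in the frame of bin_lower between -0.075 and 0.075 m and y of sleeve_b in the frame of bin_lower between -0.022 and 0.022 m and z of sleeve_b in the frame of bin_lower between -0.002 and 0.008 m and horizontal distance between bin_upper and bin_lower above 0.06 m), for 0.2 s.
3. the upper bin, turned half a turn, is down on the ledges while the fingers still hold it (z of bin_upper in the frame of bin_lower between 0.0495 and 0.0545 m and horizontal distance between bin_upper and bin_lower below 0.01 m and x of bin_upper_front in the frame of bin_lower below -0.08 m and angle between the z axis of bin_upper and the z axis of bin_lower, either way round below 0.05 rad and contact force between the fingers and bin_upper above 0.5 N), for 0.1 s.
At the end, for the whole second after the job is handed in: The upper bin rests level on the lower bin's ledges, half-turned (52 mm up, -2.5/+2.5 mm; centres within 10 mm), released and still; both sleeves stand upright on the lower bin's floor; the lower bin stands on the bench within 40 mm of its start (z of bin_upper in the frame of bin_lower between 0.0495 and 0.0545 m and horizontal distance between bin_upper and bin_lower below 0.01 m and x of bin_upper_front in the frame of bin_lower below -0.08 m and angle between the z axis of bin_upper and the z axis of bin_lower, either way round below 0.05 rad and x of sleeve_a in the frame of bin_lower between -0.075 and 0.075 m and y of sleeve_a in the frame of bin_lower between -0.022 and 0.022 m and z of sleeve_a in the frame of bin_lower between -0.002 and 0.008 m and angle between the z axis of each of sleeve_a, sleeve_b and the z axis of bin_lower, either way round below 0.1 rad and x of sleeve_b in the frame of bin_lower between -0.075 and 0.075 m and y of sleeve_b in the frame of bin_lower between -0.022 and 0.022 m and z of sleeve_b in the frame of bin_lower between -0.002 and 0.008 m and distance of bin_lower from where it was at the start of the episode below 0.04 m and angle between bin_lower's own z axis and vertical below 0.05 rad and linear speed of each of bin_upper, bin_lower below 0.02 m/s); the robot touches nothing.
It fails at once if a bystander (lens, ring light, bottle, target) is shifted more than 20 mm or tipped (distance of any of lens, ring_light, bottle, target from where it was at the start of the episode above 0.02 m or angle between any of lens, ring_light, bottle, target's own z axis and vertical above 0.2 rad).
It fails at once if the camera stand is touched (contact force between anything else and camera_stand above 1 N).
It fails at once if the upper bin presses on a sleeve (contact force between bin_upper and sleeve_a above 2 N or contact force between bin_upper and sleeve_b above 2 N).
It also fails if it takes over 72 s, if anything falls off the work surface, if the arm or the gripper's body presses on something with over 40 N, if the wrist force passes 120 N, or if a joint passes its speed limit or range.

## Robot

A 6-joint arm with a two-finger parallel gripper is mounted at the origin on the work surface. World frame = base frame: x ahead of the robot, y to its left, z up, the work surface at z = 0. Lengths are in m, angles in rad, forces in N, time in s.
With the tool pointing down it reaches from about 0.425 to 0.95 m from the base axis. Payload 3.5 kg.
Tool frame: the origin (TCP) lies midway between the tips of the shut fingers; the grasp point (between the pads) lies 19 mm behind it (ctrl.pinch_z is the distance from the TCP to the grasp point, in m); z points along the fingers, y is the line along which they close (so a half turn about z gives the same grasp; the last joint's range is limited). The gripper opens to 85 mm and grips with 20 to 120 N. Pads are 22 mm wide; open, the fingers measure 114 mm over their backs; the gripper's body (76 mm by 85 mm) begins 54 mm behind the grasp point. The pads swing forward as they close: fully open they stand 13 mm farther back than shut.
Start: joints at [-1.279, 0.286, 1.577, -0, 1.279, -0.15], TCP at [0.289, -0.61, 0.231] pointing down, gripper open.
Joint ranges: [-2.77, 2.77], [-0.9, 2.22], [0.21, 2.48], [-1.53, 4.67], [0.24, 2.81], [-2.84, 2.84]. Speed limits (rad/s): [2.79, 2.79, 3.14, 3.14, 3.14, 3.14].

## Interface

Orientations are given as a unit quaternion [x, y, z, w].
In Python, from plant import get_state, viewer, sign_off, ctrl gives the robot as it stands. The module is installed in compiled form; this text tells all that it offers.
- The arm moves only by the shell command python3 -m handwheel 'ROWS' [FORCE]. ROWS is JSON, a list that holds one entry, the list of rows, each a list of 5 numbers: the finger opening in m, from 0 to 0.0854, then the shift along the tool's x, y, z in m, then the turn about the tool's z in degrees. In form: [[[claw, x, y, z, spin], ...]]. A call has 1 to 12 rows; each row shifts and turns the commanded pose from where the row before left it, along the tool's axes as they then stand; what a row does not reach is not made up. A row lasts 1/12 s, in which the tool goes at most 41.7 mm and 7.16 degrees, less where a joint would pass 70% of its speed; a pose out of reach is approached as far as the arm can. A call is refused whole if a number of a shift passes 0.0417 or a number of a turn 7.16, either way. A call with a gripper value outside its range is refused whole. The fingers move at their own pace and stop on an object; FORCE is the grip in N (left out, the last holds). Time passes only in rows, so rows that do not move let the fingers close. It gives the time, the measured TCP pose, the force, the opening and the grip force at its end, in the units of the state.
- get_state(): the state, without advancing time (a new reading comes with each control period).
- viewer.read_camera(name): name is "scene" or "top"; returns the picture (480x640x3 uint8, blue, green, red); there is no depth.
- viewer.camera_params(name): a dict with "fov_y" (degrees; the focal length in pixels is half the picture's height over the tangent of half this angle, whatever the lens; pixels are square), "cx", "cy" (the principal point, pixels), "xyz" and "attitude" of the camera in the world. Camera axes: x right, y up, looking along -z (the intrinsics and any distortion apply to the point x, -y, -z); pixel columns grow to the right and rows downward; lengths in m; the calibration is good to about 2 mm. A picture is of the moment at which its call begins. camera_params takes no time and is no camera call.
- sign_off(): hands the job in; it is judged then, once.
Trained networks look in the newest picture that a camera, given by its name, has taken for a name from the list of things; names that differ only in an ending like _2 or _b are one class to them, and where a whole thing is asked for, a point or a joint stands for the part that bears it (a point fixed in the world has none). Each returns a list of dicts, best first, with "confidence" (0 to 1); they miss things now and then, are a little off and sometimes report something else, mostly with a low value. They report only what shows in the picture. A call takes as long as a camera call. They do not tell look-alikes from the thing itself.
- viewer.look_for(camera, name): "extent" ([left, top, width, height] as shares, 0 to 1, of the picture: columns of its width, rows of its height, round what is visible of it).
- viewer.outline_of(camera, name): "mask" (480x640 bool, what is visible of it) and "extent" ([left, top, width, height] as shares, 0 to 1, of the picture: columns of its width, rows of its height, round what is visible of it).
- viewer.pinpoint(camera, name): "xy" ([column, row] as shares, 0 to 1, of the picture: columns of its width, rows of its height: a listed point, or the origin of a listed thing).
The state is a dict: "time": time; "qpos": joint angles; "dq": joint speeds; "joint_efforts": joint torques, N m; "eef_pos": TCP position; "tcp_rot": TCP orientation; "contact_force": force on the tool from outside, world axes, zero at the start; "wrist_torque": the same for the moment, N m; "opening": opening from 0.0 (shut) to 1.0 (fully open); "finger_force": force on a finger pad.
Only numpy, scipy, OpenCV 4.12 (cv2) and the standard library are available. Lean on these libraries where they do the work, as an engineer would, in place of code of your own. Each camera call takes 0.05 s, during which the arm holds its last target. There are 200 camera calls.

## Working session

There is one attempt and no reset: what is moved stays moved. The work goes in short steps, Python scripts to look and compute and a shell command to move; the robot and the scene stay as the last step left them, time stands still between calls to the robot, and variables do not carry over. Pictures are saved under pics/ and viewed, at most 10 in all, crops included, and the job is handed in when it is done.

```bash
mkdir -p pics; cat > h.py <<'E'
import numpy as np, cv2
from scipy.spatial.transform import Rotation as R
from plant import get_state, viewer, sign_off, ctrl
def ray(cam,u,v):
    p=viewer.camera_params(cam); f=240/np.tan(np.radians(p['fov_y'])/2)
    d=np.array([(u-p['cx'])/f,-(v-p['cy'])/f,-1.]); return np.array(p['xyz']),R.from_quat(p['attitude']).apply(d)
def onz(cam,u,v,z):
    o,d=ray(cam,u,v); return o+d*(z-o[2])/d[2]
def proj(cam,P):
    p=viewer.camera_params(cam); f=240/np.tan(np.radians(p['fov_y'])/2)
    c=R.from_quat(p['attitude']).inv().apply(np.atleast_2d(P)-np.array(p['xyz']))
    return np.c_[p['cx']-f*c[:,0]/c[:,2], p['cy']+f*c[:,1]/c[:,2]]
E
python3 - <<'E'
from h import *
for c in('scene','top'):
    print(viewer.camera_params(c)); cv2.imwrite(f'pics/{c}0.png',viewer.read_camera(c))
    for n in('bin_upper','bin_lower','bin_upper_front','bin_lower_front','sleeve_a','sorter','camera_stand','lens','ring_light','bottle','target'):
        for r in viewer.pinpoint(c,n)[:4]: print(c,n,round(r['confidence'],2),np.round(np.array(r['xy'])*[640,480],1))
print(get_state(),ctrl.pinch_z)
E
```

```text
{'fov_y': 50.44609174730043, 'cx': 324.81425065534484, 'cy': 242.67305338560908, 'xyz': array([0.95430546, 0.33687233, 0.95962582]), 'attitude': array([0.14306383, 0.28334145, 0.85770456, 0.40446664])}
scene bin_upper 0.86 [262.1 272.5]
scene bin_upper 0.65 [508.  323.2]
scene bin_lower 0.78 [266.  279.7]
scene bin_lower 0.58 [315.1 165.8]
scene bin_upper_front 0.86 [305.6 249.1]
scene bin_upper_front 0.73 [479.7 325.1]
scene bin_upper_front 0.44 [202.7 197.2]
scene bin_lower_front 0.78 [312.2 124.1]
scene bin_lower_front 0.73 [303.  253.8]
scene bin_lower_front 0.55 [260.3 270.2]
scene sleeve_a 0.64 [446.4 367.2]
scene sleeve_a 0.58 [419.3 365.2]
scene sleeve_a 0.51 [248.9 322.9]
scene sorter 0.8 [438. 462.]
scene camera_stand 0.51 [437.  463.3]
scene camera_stand 0.29 [420. 367.]
scene lens 0.77 [247.5 244.7]
scene ring_light 0.83 [249.1 321. ]
scene bottle 0.86 [199.4 198.7]
scene target 0.88 [415.9 293.2]
{'fov_y': 42.002166630810805, 'cx': 318.6558445131358, 'cy': 248.126473004994, 'xyz': array([ 0.14477717, -0.04031501,  1.65276634]), 'attitude': array([ 0.05932508, -0.07257559
[... 494 characters left out ...]
ime': 1.2, 'qpos': array([-1.27899006e+00,  2.86294972e-01,  1.57670331e+00,  1.40318706e-05,
        1.27858064e+00, -1.49976204e-01]), 'dq': array([ 0.00056106,  0.00074781,  0.00052091,  0.00185849, -0.0013528 ,
        0.0003504 ]), 'joint_efforts': array([ 5.52106685e-04, -4.05964351e+01, -2.92935759e+01, -4.42103476e-05,
        6.14493856e-04, -2.95722828e-06]), 'eef_pos': array([ 0.28863865, -0.61016318,  0.23132643]), 'tcp_rot': array([9.75703011e-01, 2.19097319e-01, 7.18792389e-06, 6.36969147e-06]), 'contact_force': array([-0.71811306, -0.21867957,  0.35414571]), 'wrist_torque': array([ 0.02856767,  0.03666422, -0.01169421]), 'finger_force': 0.0, 'opening': 0.99843358510387} 0.0187
```

View pics/scene0.png

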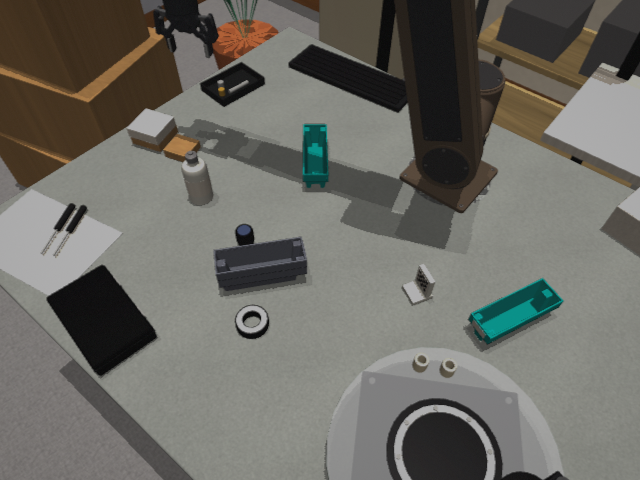

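View pics/top0.png

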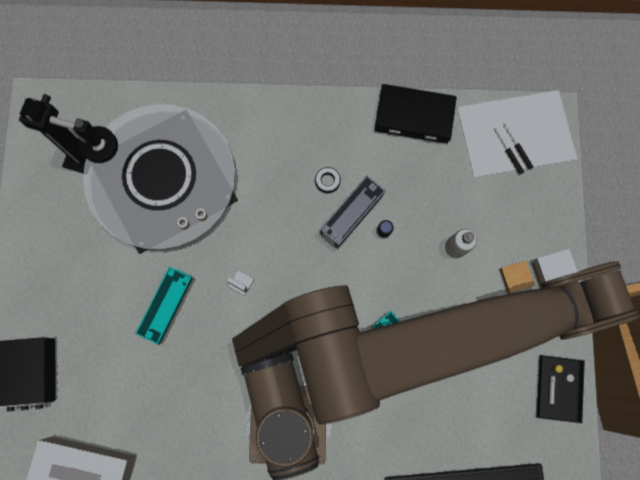

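```bash
python3 - <<'E'
from h import *
s=cv2.imread('pics/scene0.png');t=cv2.imread('pics/top0.png')
a=cv2.resize(s[225:300,205:317],None,fx=5,fy=5,interpolation=2)
b=cv2.resize(t[170:255,310:395],None,fx=4.4,fy=4.4,interpolation=2)
h=375
im=np.zeros((600,800,3),np.uint8); im[:375,:560]=a; cb=cv2.resize(t[170:255,315:395],(240,255),interpolation=2); im[:255,560:]=cb
c=cv2.resize(s[345:385,400:470],(350,200),interpolation=2); im[390:590,:350]=c
d=cv2.resize(t[200:240,165:225],(300,200),interpolation=2); im[390:590,400:700]=d
cv2.imwrite('pics/crop0.png',im)
print('bin ends z.086 scene',[onz('scene',u,v,.086).round(3) for u,v in((305,249),(217,259))])
print('top',[onz('top',u,v,.086).round(3) for u,v in((330,235.5),(373,187),(352,212))])
print('sl top z.085',[onz('top',u,v,.085).round(3) for u,v in((183,223),(200,214))],'scene',[onz('scene',u,v,.085).round(3) for u,v in((421,359),(449,365))])
for c in('scene','top'):
    for n in('bin_upper','sleeve_a'):
        for r in viewer.outline_of(c,n)[:4]:
            m=r['mask'].astype(np.uint8); k=cv2.findNonZero(m); print(c,n,round(r['confidence'],2),cv2.minAreaRect(k),k.mean(0))
for n,c,z in (('lens',(384,229),.06),('ring',(327,180),.022),('target',(240,280),.03),('bottle',(462,240),.15),('sorter',(160,175),.06),('ringcam',(101,145),.19)): print(n,onz('top',*c,z).round(3))
E
```

```text
bin ends z.086 scene [array([ 0.475, -0.09 ,  0.086]), array([ 0.613, -0.214,  0.086])]
top [array([ 0.475, -0.096,  0.086]), array([ 0.606, -0.206,  0.086]), array([ 0.538, -0.152,  0.086])]
sl top z.085 [array([0.499, 0.281, 0.085]), array([0.524, 0.239, 0.085])] scene [array([0.529, 0.236, 0.085]), array([0.506, 0.282, 0.085])]
scene bin_upper 0.84 ((258.7432556152344, 258.45947265625), (32.715396881103516, 93.0498275756836), 80.53767395019531) [[258.98160763 258.44414169]]
scene bin_upper 0.57 ((515.1604614257812, 309.80755615234375), (35.57903289794922, 92.2048110961914), 62.44719314575195) [[514.04357951 310.73819029]]
scene sleeve_a 0.75 ((420.086181640625, 362.034423828125), (14.298541069030762, 19.683704376220703), 21.801406860351562) [[420.0242915  362.09716599]]
scene sleeve_a 0.72 ((447.5461730957031, 367.6692199707031), (15.008201599121094, 18.729244232177734), 29.744882583618164) [[447.80487805 367.70731707]]
top bin_upper 0.92 ((351.4000244140625, 210.70001220703125), (26.248584747314453, 73.21403503417969), 40.60129928588867) [[351.31584699 211.29180328]]
top bin_upper 0.62 ((163.2000274658203, 305.6000061035156), (28.621667861938477, 76.92073059082031), 26.56505012512207) [[163.24976168 305.85128694]]
top sleeve_a 0.51 ((183.0, 223.5), (11.0, 12.0), 90.0) [[182.98319328 223.30252101]]
top sleeve_a 0.51 ((200.75001525878906, 215.25001525878906), (12.727920532226562, 10.60660171508789), 45.0) [[200.95967742 215.08870968]]
lens [ 0.501 -0.237  0.06 ]
ring [ 0.642 -0.087  0.022]
target [0.363 0.136 0.03 ]
bottle [ 0.457 -0.419  0.15 ]
sorter [0.633 0.354 0.06 ]
ringcam [0.666 0.47  0.19 ]
```

View pics/crop0.png

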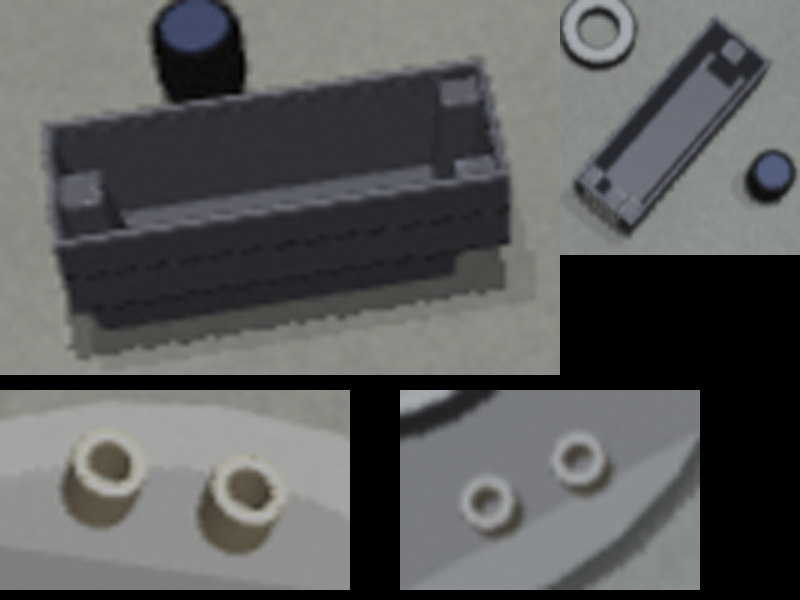

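```bash
python3 - <<'E'
from h import *
from scipy.optimize import least_squares as ls
C=np.array([[-.095,-.032],[-.095,.032],[.095,.032],[.095,-.032]])
S=np.array([[214.2,250],[301.6,237.6],[306.6,261],[217,273.4]]); # back-right?, 
T=np.array([[367.7,176.7],[384.7,191.7],[339,247.7],[320.7,231.7]])
for n,p in(('scene',S),('top',T)): print(n,[onz(n,*q,.086).round(4) for q in p])
def corners(v):
    c,s=np.cos(v[2]),np.sin(v[2]); return np.c_[v[0]+c*C[:,0]-s*C[:,1], v[1]+s*C[:,0]+c*C[:,1], np.full(4,.086)]
def res(v,cams):
    K=corners(v); r=[]
    for n,p in cams:
        P=proj(n,K); 
        # nearest matching
        d=np.linalg.norm(P[:,None]-p[None],axis=2); r+=list((P-p[d.argmin(1)]).ravel())
    return np.array(r)
for cams in([('scene',S)],[('top',T)],[('scene',S),('top',T)]):
    f=ls(res,[.54,-.15,np.arctan2(.117,-.135)],args=(cams,)); print(f.x.round(4),np.degrees(f.x[2]).round(1),f.fun.round(1))
for s,t in(((421,359.6),(201,214)),((449.6,365),(183,222.4))):
    f=ls(lambda v:np.r_[proj('scene',[[*v,.085]])[0]-s,proj('top',[[*v,.085]])[0]-t],[.5,.25]); print(f.x.round(4),f.fun.round(1))
print('tcp',proj('scene',[get_state()['eef_pos']]),proj('top',[get_state()['eef_pos']]))
print(R.from_quat(get_state()['tcp_rot']).as_matrix().round(3))
E
```

```text
scene [array([ 0.6002, -0.2356,  0.086 ]), array([ 0.4566, -0.1155,  0.086 ]), array([ 0.4966, -0.0672,  0.086 ]), array([ 0.6375, -0.1878,  0.086 ])]
top [array([ 0.6338, -0.1918,  0.086 ]), array([ 0.5943, -0.2362,  0.086 ]), array([ 0.4435, -0.119 ,  0.086 ]), array([ 0.4842, -0.0716,  0.086 ])]
[ 0.5475 -0.1516  2.4428] 140.0 [-1.3  0.9 -0.4 -0.6  0.9 -0.6  0.8 -0.1]
[ 0.5389 -0.1546  2.4682] 141.4 [-1.1  0.2  1.   0.4  0.5 -0.5 -0.5 -0.2]
[ 0.5436 -0.1535  2.4566] 140.8 [-0.3 -0.3  0.2 -1.6  1.1 -2.5  1.4 -2.2 -1.1 -1.4  0.8 -1.  -0.3 -2.4
 -1.1 -2.3]
[0.5275 0.237 ] [ 0.6 -0.9 -0.  -1.3]
[0.5035 0.2827] [ 0.2 -0.8 -0.4 -1. ]
tcp [[192.14376852  57.07069999]] [[555.61443416 306.86840205]]
[[ 0.904  0.428  0.   ]
 [ 0.428 -0.904  0.   ]
 [ 0.    -0.    -1.   ]]
```

```bash
cat >> h.py <<'E'
def plan(x,y,z,yaw):
    "shift in tool axes (mm) then spin (deg) to bring TCP to x,y,z with tool y axis at yaw deg"
    s=get_state(); M=R.from_quat(s['tcp_rot']).as_matrix(); yy=np.degrees(np.arctan2(M[1,1],M[0,1]))
    d=M.T@(np.array([x,y,z])-s['eef_pos'])*1000; sp=-((yaw-yy+180)%360-180)
    print('t',s['time'],'pos',s['eef_pos'].round(4),'yaw',round(yy,1),'q6',np.degrees(s['qpos'][5]).round(1),'open',round(s['opening'],3),'F',s['contact_force'].round(1),'grip',round(s['finger_force'],1))
    print('shift mm',d.round(1),'rows>=',np.abs(d).max()/41.7,'spin',round(sp,1),'rows>=',abs(sp)/7.16)
E
python3 -c "
from h import *
plan(.5436,-.1535,.2,-129.2)"
```

```text
t 1.4 pos [ 0.2886 -0.6102  0.2313] yaw -64.7 q6 -8.6 open 0.999 F [-0.   0.3 -0.4] grip 0.0
shift mm [ 425.7 -303.8   31.3] rows>= 10.209577171578792 spin 64.5 rows>= 9.01044714487175
```

```bash
python3 -m handwheel '[[[0.0854,0.0304,-0.0217,0.0022,0],[0.0854,0.0304,-0.0217,0.0022,0],[0.0854,0.0304,-0.0217,0.0022,0],[0.0854,0.0304,-0.0217,0.0022,0],[0.0854,0.0304,-0.0217,0.0022,0],[0.0854,0.0304,-0.0217,0.0022,0],[0.0854,0.0304,-0.0217,0.0022,0],[0.0854,0.0304,-0.0217,0.0022,0],[0.0854,0.0304,-0.0217,0.0022,0],[0.0854,0.0304,-0.0217,0.0022,0],[0.0854,0.0304,-0.0217,0.0022,0],[0.0854,0.0304,-0.0217,0.0022,0]]]' 40
python3 -m handwheel '[[[0.0854,0.0304,-0.0217,0.0022,0],[0.0854,0.0304,-0.0217,0.0022,0],[0.0854,0,0,0.002,7.16],[0.0854,0,0,0,7.16],[0.0854,0,0,0,7.16],[0.0854,0,0,0,7.16],[0.0854,0,0,0,7.16],[0.0854,0,0,0,7.16],[0.0854,0,0,0,7.16],[0.0854,0,0,0,7.16],[0.0854,0,0,0,7.16],[0.0854,0,0,0,0]]]'
python3 -c "
from h import *
plan(.5436,-.1535,.12,-129.2)
cv2.imwrite('pics/s1.png',cv2.resize(viewer.read_camera('scene')[130:330,150:350],(600,600),interpolation=2))
s=get_state();print(proj('scene',[s['eef_pos'],[.5436,-.1535,.086]]))"
```

```text
time: 2.4
eef_pos: [0.5077, -0.2171, 0.2052]
tcp_rot: [0.976, 0.219, 0.0, 0.0]
contact_force: [0.3, 0.1, 0.1]
opening: 1.002
finger_force: 0.0
time: 3.4
eef_pos: [0.5435, -0.1536, 0.1987]
tcp_rot: [0.942, -0.336, 0.0, 0.0]
contact_force: [-0.8, -0.3, -0.1]
opening: 0.999
finger_force: 0.0
t 3.4 pos [ 0.5435 -0.1536  0.1987] yaw -129.2 q6 103.2 open 0.999 F [-0.8 -0.3 -0.1] grip 0.0
shift mm [ 0.  -0.1 78.7] rows>= 1.8865106567692376 spin -0.0 rows>= 0.006979668205368448
[[256.07086622 219.36762275]
 [260.95272431 253.52248206]]
```

View pics/s1.png

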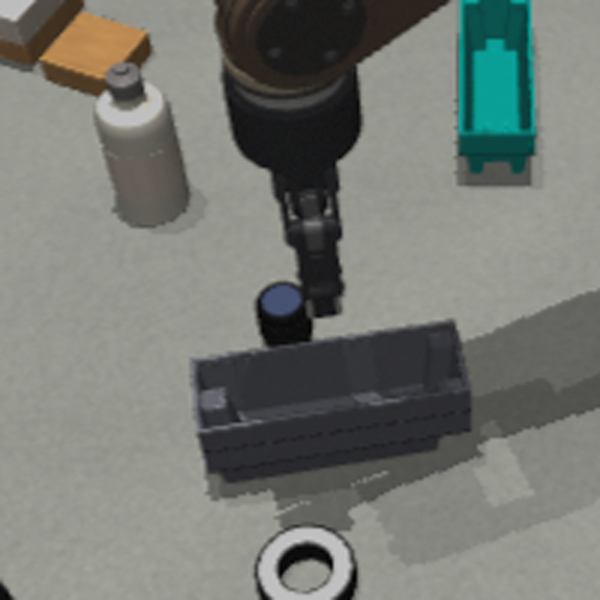

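```bash
python3 -c "
from h import *
n=np.array([.632,.775,0])
for o in (.0425,.057): print((proj('scene',[get_state()['eef_pos']+n*o+[0,0,.013]])-[150,130])*3)
print((proj('scene',[[.5436,-.1535,.086]])-[150,130])*3)
v=[.5436,-.1535,2.4566];C=np.array([[-.095,-.032],[-.095,.032],[.095,.032],[.095,-.032]])
c,s=np.cos(v[2]),np.sin(v[2]);print((proj('scene',np.c_[v[0]+c*C[:,0]-s*C[:,1], v[1]+s*C[:,0]+c*C[:,1], np.full(4,.086)])-[150,130])*3)
"
```

```text
[[324.64789577 306.5860586 ]]
[[327.58138216 324.78403741]]
[[332.85817293 370.56744617]]
[[200.05537963 429.29570298]
 [193.19664944 355.09128141]
 [458.10614894 315.18009236]
 [474.12175852 386.22113855]]
```

```bash
python3 -m handwheel '[[[0.0854,0,0,0.035,0],[0.0854,0,0,0.035,0],[0.0854,0,0,0.035,0],[0.0854,0,0,0.0237,0],[0.0854,0,0,0.01,0],[0.0854,0,0,0,0],[0.064,0,0,0,0],[0.05,0,0,0,0],[0.05,0,0,0,0],[0.05,0,0,0,0],[0.05,0,0,0,0],[0.05,0,0,0,0]]]' 40
python3 -c "
from h import *
plan(.5436,-.1535,.12,-129.2)
cv2.imwrite('pics/s2.png',cv2.resize(viewer.read_camera('scene')[180:300,190:330],(700,600),interpolation=2))"
```

```text
time: 4.45
eef_pos: [0.5452, -0.1545, 0.0624]
tcp_rot: [0.942, -0.335, 0.002, 0.0]
contact_force: [0.2, -0.0, 6.1]
opening: 0.743
finger_force: 45.9
t 4.45 pos [ 0.5452 -0.1545  0.0624] yaw -129.1 q6 103.0 open 0.743 F [ 0.2 -0.   6.1] grip 45.9
shift mm [ -1.6   0.2 -57.6] rows>= 1.381479898372789 spin 0.1 rows>= 0.014865542535916163
```

View pics/s2.png

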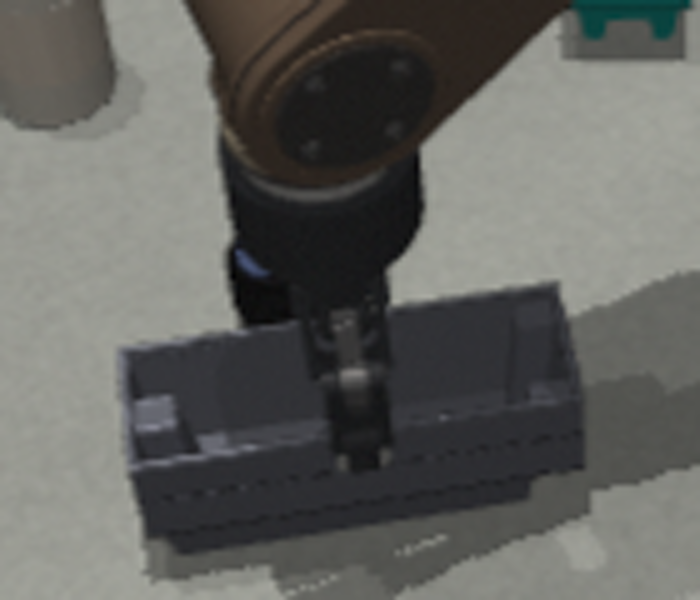

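```bash
python3 -m handwheel '[[[0.05,0,0,-0.01,0],[0.05,0,0,-0.02,0],[0.05,0,0,-0.03,0],[0.05,0,0,-0.03,0],[0.05,0,0,-0.03,0],[0.05,0,0,-0.01,0],[0.05,0,0,0,0]]]' 60
python3 -c "
from h import *
plan(.72,.03,.17,50.8)
im=np.zeros((300,800,3),np.uint8);im[:,:400]=cv2.resize(viewer.read_camera('scene')[150:300,180:380],(400,300));im[:,400:]=cv2.resize(viewer.read_camera('top')[120:270,280:480],(400,300))
cv2.imwrite('pics/s3.png',im)"
```

```text
time: 5.08
eef_pos: [0.5451, -0.1542, 0.1936]
tcp_rot: [0.942, -0.335, 0.003, 0.0]
contact_force: [0.3, -0.7, -1.4]
opening: 0.734
finger_force: 66.8
t 5.0833 pos [ 0.5451 -0.1542  0.1936] yaw -129.1 q6 103.1 open 0.734 F [ 0.3 -0.7 -1.4] grip 66.8
shift mm [  19.3 -253.2   24.1] rows>= 6.072996950232828 spin -179.9 rows>= 25.128377807172935
```

View pics/s3.png

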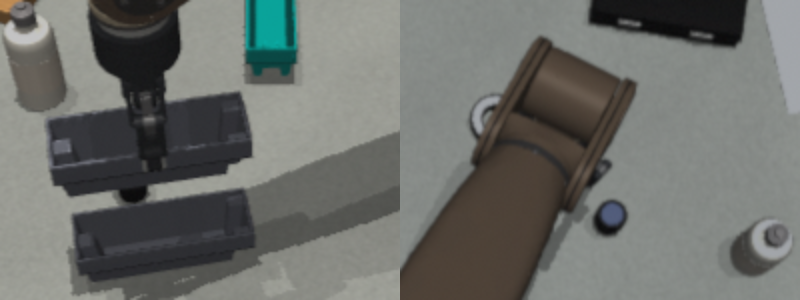

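```bash
python3 -m handwheel '[[[0.05,0.0028,-0.0362,0,0],[0.05,0.0028,-0.0362,0,0],[0.05,0.0028,-0.0362,0,0],[0.05,0.0028,-0.0362,0,0],[0.05,0.0028,-0.0362,0,0],[0.05,0.0028,-0.0362,0,0],[0.05,0.0025,-0.036,0,0],[0.05,0,0,0,-7],[0.05,0,0,0,-7],[0.05,0,0,0,-7],[0.05,0,0,0,-7],[0.05,0,0,0,-7]]]'
python3 -m handwheel '[[[0.05,0,0,0,-7],[0.05,0,0,0,-7],[0.05,0,0,0,-7],[0.05,0,0,0,-7],[0.05,0,0,0,-7],[0.05,0,0,0,-7],[0.05,0,0,0,-7],[0.05,0,0,0,-7],[0.05,0,0,0,-7],[0.05,0,0,0,-7],[0.05,0,0,0,-7],[0.05,0,0,0,-7]]]'
python3 -m handwheel '[[[0.05,0,0,0,-7],[0.05,0,0,0,-7],[0.05,0,0,0,-7],[0.05,0,0,0,-7],[0.05,0,0,0,-7],[0.05,0,0,0,-7],[0.05,0,0,0,-7],[0.05,0,0,0,-7],[0.05,0,0,0,-5],[0.05,0,0,0,0]]]'
python3 -c "
from h import *
plan(.72,.03,.036,50.8)"
```

```text
time: 6.18
eef_pos: [0.7164, 0.031, 0.1849]
tcp_rot: [0.999, -0.033, -0.004, -0.0]
contact_force: [0.2, -0.6, -1.6]
opening: 0.736
finger_force: 67.0
time: 7.18
eef_pos: [0.7163, 0.0308, 0.185]
tcp_rot: [0.765, 0.644, -0.003, -0.003]
contact_force: [0.7, -0.1, -1.0]
opening: 0.735
finger_force: 67.0
time: 8.02
eef_pos: [0.7164, 0.0308, 0.1853]
tcp_rot: [0.334, 0.943, -0.001, -0.003]
contact_force: [0.7, -0.2, -2.1]
opening: 0.739
finger_force: 67.0
t 8.0167 pos [0.7164 0.0308 0.1853] yaw 51.0 q6 -56.6 open 0.739 F [ 0.7 -0.2 -2.1] grip 67.0
shift mm [ -4.2   2.2 149.2] rows>= 3.578776321655937 spin 0.2 rows>= 0.02160207112992965
```

```bash
python3 -m handwheel '[[[0.05,0,0,0.036,0],[0.05,0,0,0.036,0],[0.05,0,0,0.036,0],[0.05,0,0,0.025,0],[0.05,0,0,0.008,0],[0.05,0,0,0.003,0],[0.05,0,0,0.003,0],[0.05,0,0,0,0]]]'
python3 -c "
from h import *
plan(.72,.03,.036,50.8)"
```

```text
time: 8.68
eef_pos: [0.7193, 0.0306, 0.0442]
tcp_rot: [0.335, 0.942, 0.0, 0.001]
contact_force: [0.3, 0.2, -0.7]
opening: 0.729
finger_force: 66.9
t 8.6833 pos [0.7193 0.0306 0.0442] yaw 50.8 q6 -56.5 open 0.729 F [ 0.3  0.2 -0.7] grip 66.9
shift mm [-0.9 -0.   8.2] rows>= 0.19553806107236255 spin 0.0 rows>= 0.004890499763710404
```

```bash
python3 -m handwheel '[[[0.05,0,0,0.003,0],[0.05,0,0,0.002,0],[0.05,0,0,0.001,0],[0.05,0,0,0.001,0],[0.05,0,0,0,0],[0.05,0,0,0,0]]]'
```

```text
time: 9.18
eef_pos: [0.7187, 0.0306, 0.0367]
tcp_rot: [0.335, 0.942, 0.0, 0.001]
contact_force: [-0.4, -0.8, -0.2]
opening: 0.737
finger_force: 67.3
```

```bash
python3 -m handwheel '[[[0.05,0,0,0.001,0],[0.05,0,0,0.001,0],[0.05,0,0,0,0]]]'
python3 -m handwheel '[[[0.0854,0,0,0,0],[0.0854,0,0,0,0],[0.0854,0,0,0,0],[0.0854,0,0,0,0],[0.0854,0,0,-0.01,0],[0.0854,0,0,-0.03,0],[0.0854,0,0,-0.04,0],[0.0854,0,0,-0.04,0],[0.0854,0,0,-0.04,0],[0.0854,0,0,0,0]]]'
python3 -c "
from h import *
plan((.5275+.5035)/2,(.237+.2827)/2,.2,27.7)"
```

```text
time: 9.43
eef_pos: [0.7188, 0.0306, 0.0366]
tcp_rot: [0.335, 0.942, -0.0, 0.0]
contact_force: [-3.3, -0.1, 8.1]
opening: 0.734
finger_force: 68.1
time: 10.27
eef_pos: [0.7234, 0.0303, 0.2072]
tcp_rot: [0.335, 0.942, 0.002, 0.009]
contact_force: [1.6, 0.5, 2.1]
opening: 0.997
finger_force: 0.0
t 10.2667 pos [0.7234 0.0303 0.2072] yaw 50.9 q6 -56.5 open 0.997 F [1.6 0.5 2.1] grip 0.0
shift mm [306.2  46.9   2.8] rows>= 7.342970237727329 spin 23.2 rows>= 3.2386067190421457
```

```bash
python3 -c "
from h import *
plan(.5275,.237,.12,27.7)"
```

```text
t 10.2667 pos [0.7234 0.0303 0.2072] yaw 50.9 q6 -56.5 open 0.997 F [1.6 0.5 2.1] grip 0.0
shift mm [283.8  35.8  83. ] rows>= 6.805340914549682 spin 23.2 rows>= 3.2386067190421457
```

```bash
python3 -m handwheel '[[[0.05,0.0355,0.0045,0.002,0],[0.05,0.0355,0.0045,0.002,0],[0.05,0.0355,0.0045,0.002,0],[0.05,0.0355,0.0045,0.002,0],[0.05,0.0355,0.0045,0.002,0],[0.05,0.0355,0.0045,0.002,0],[0.05,0.0355,0.0045,0.002,0],[0.05,0.0355,0.0045,0.002,0],[0.05,0,0,0.03,7],[0.05,0,0,0.03,7],[0.05,0,0,0.01,7],[0.05,0,0,0,2.2]]]'
python3 -c "
from h import *
plan(.5275,.237,.0605,27.7)
im=np.zeros((400,800,3),np.uint8);im[:,:400]=cv2.resize(viewer.read_camera('scene')[290:390,380:480],(400,400),interpolation=2);im[:,400:]=cv2.resize(viewer.read_camera('top')[170:250,160:240],(400,400),interpolation=2)
cv2.imwrite('pics/s4.png',im)"
```

```text
time: 11.27
eef_pos: [0.5177, 0.2375, 0.1042]
tcp_rot: [0.519, 0.855, -0.002, -0.002]
contact_force: [-1.0, -0.4, -0.7]
opening: 0.586
finger_force: 0.0
t 11.2667 pos [0.5177 0.2375 0.1042] yaw 27.4 q6 -13.0 open 0.586 F [-1.  -0.4 -0.7] grip 0.0
shift mm [-5.   8.7 43.6] rows>= 1.0452037177785212 spin -0.3 rows>= 0.03581698235088543
```

View pics/s4.png

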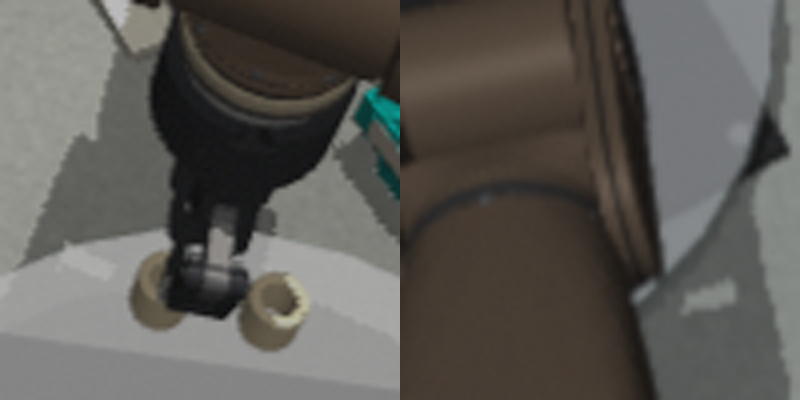

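```bash
python3 -m handwheel '[[[0.05,-0.0025,0.0045,0,0],[0.05,-0.0025,0.0045,0,0],[0.05,0,0,0,0]]]'
python3 -c "
from h import *
p=np.array([.5177,.2375,.1042]);n=np.array([.888,.46,0])
for o in(.025,.0395): print((proj('scene',[p+n*o+[0,0,.004]])-[380,290])*4)
print((proj('scene',[[.5275,.237,.085],[.5035,.2827,.085],[.5275,.237,.055]])-[380,290])*4)
plan(.5275,.237,.0605,27.7)
im=cv2.resize(viewer.read_camera('scene')[290:390,380:480],(400,400),interpolation=2)
cv2.imwrite('pics/s5.png',im)"
```

```text
time: 11.62
eef_pos: [0.5329, 0.2376, 0.1092]
tcp_rot: [0.517, 0.856, 0.001, 0.001]
contact_force: [-0.1, -0.7, -0.2]
opening: 0.585
finger_force: 0.0
[[182.69093949 289.14649776]]
[[179.81948865 319.29406878]]
[[166.28303653 274.89709506]
 [279.12804166 296.67524713]
 [155.61433489 301.58607877]]
t 11.6167 pos [0.5329 0.2376 0.1092] yaw 27.7 q6 -13.6 open 0.585 F [-0.1 -0.7 -0.2] grip 0.0
shift mm [ 2.  -5.2 48.6] rows>= 1.1665140187684904 spin -0.0 rows>= 0.0025290738590016243
```

View pics/s5.png

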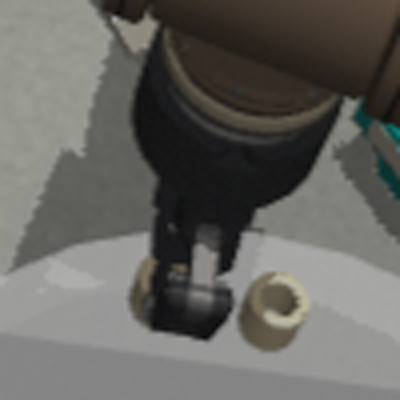

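```bash
python3 -m handwheel '[[[0.05,0.002,-0.0052,0,0],[0.05,0,0,0,0],[0.05,0,0,0,0],[0.05,0,0,0,0]]]'
python3 -c "
from h import *
p=np.array([.5329,.2376,.1092]);x=np.array([.465,-.885,0]);n=np.array([.885,.465,0])
for o in(.025,.0395):
  for a in(-.011,.011): print((proj('scene',[p+n*o+x*a+[0,0,.004]])-[380,290])*4)
plan(.5275,.237,.0605,27.7)"
```

```text
time: 12.0
eef_pos: [0.5251, 0.2369, 0.1078]
tcp_rot: [0.517, 0.856, -0.0, -0.0]
contact_force: [-0.5, -0.1, 0.3]
opening: 0.586
finger_force: 0.0
[[191.63438857 314.4784034 ]]
[[141.69930508 304.75994488]]
[[189.00402121 345.32056198]]
[[138.59431202 335.42681443]]
t 12.0 pos [0.5251 0.2369 0.1078] yaw 27.7 q6 -13.5 open 0.586 F [-0.5 -0.1  0.3] grip 0.0
shift mm [-1.   2.1 47.3] rows>= 1.1354636639044626 spin -0.0 rows>= 0.0022915791893307115
```

```bash
python3 -c "
from h import *
s=get_state();p=s['eef_pos'];x=np.array([.465,-.885,0]);n=np.array([.885,.465,0])
f=viewer.read_camera('scene')[260:400,370:490]
im=cv2.resize(f,(600,700),interpolation=2)[:600]
def dot(P,c):
  q=((proj('scene',[P])[0]-[370,260]+.5)*5).astype(int); cv2.circle(im,tuple(int(v) for v in q),4,c,-1)
for a in(-.011,.011):
  for o in(.025,.0395): dot(p+n*o+x*a+[0,0,.004],(0,0,255))
for z in(0,.03,.073,.12): dot(p+[0,0,z],(0,255,0))
for q in((.5275,.237),(.5035,.2827)):
  for k in range(12): dot([q[0]+.014*np.cos(k*.524),q[1]+.014*np.sin(k*.524),.085],(255,0,0))
cv2.imwrite('pics/s6.png',im)"
```

```text
(no output)
```

View pics/s6.png

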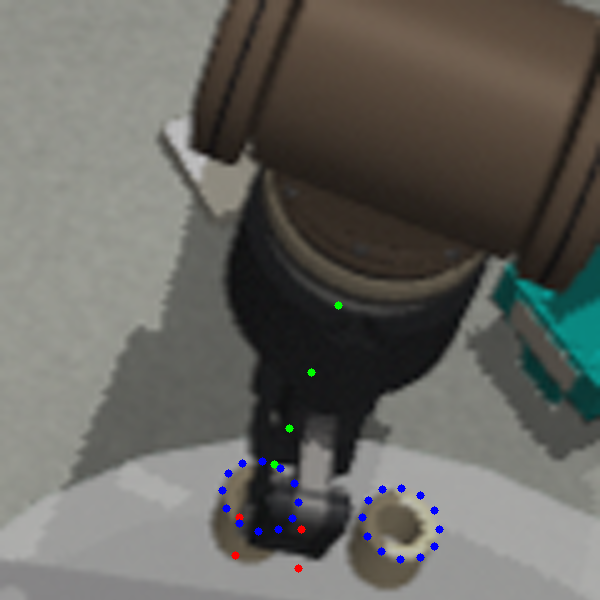

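```bash
python3 -c "
from h import *
g=cv2.cvtColor(viewer.read_camera('scene'),cv2.COLOR_BGR2GRAY)
print('     ',' '.join('%3d'%c for c in range(410,460,1)))
for v in range(336,376,2): print(v,' '.join('%3d'%k for k in g[v,410:460]))
p=get_state()['eef_pos'];x=np.array([.465,-.885,0]);n=np.array([.885,.465,0])
for s in(1,-1):
  for o in(.025,.0395):
    print(s,o,proj('scene',[p+s*n*o+x*a+[0,0,.004] for a in(-.011,0,.011)]).round(0).tolist())
print(get_state()['qpos'])
"
```

```text
410 411 412 413 414 415 416 417 418 419 420 421 422 423 424 425 426 427 428 429 430 431 432 433 434 435 436 437 438 439 440 441 442 443 444 445 446 447 448 449 450 451 452 453 454 455 456 457 458 459
336  95  95  95  96  96  96  96  95  95  90  55  23  26  25  28  26  22  20  23  23  23  20  22  22  23  23  24  23  23  23  23  23  24  23  24  24  22  22  24  22  25  23  61 110 124 129 130 128 129 130
338  95  96  96  98  97  98  97  98  97  95  58  23  24  27  26  24  16  16  22  23  22  23  24  22  24  24  25  25  24  24  24  21  21  23  22  22  24  61  70 107 120 129 130 129 131 131 132 135 133 127
340  96  94  93  93  96  96  97  96  94  94  83  50  25  28  26  21  17  19  22  24  25  23  23  24  24  24  22  24  25  23  22  26  23  23  26  81 116 128 130 128 128 128 131 128 127 124 125 129 130 128
342  94  95  95  94  94  93  92  93  94  95  64  29  25  27  48  35  17  22  23  25  27  31  31  23  24  22  20  24  25  26  22  25  25  26  62 112 127 127 126 127 127 129 127 127 127 126 126 128 129 130
344  95  96  94  93  95  95  95  96  96  85  49  24  26  26  45  42  25  20  27  28 
[... 2810 characters left out ...]
7 112 115 115 135 145 150 151 151 151 151 147 146 142 139 140 144 150 151 151 151 125  86  75  79  81  83  85  86  88  95  98 102 104 104  92 119 146 151 151 152 151
374 151 151 152 153 153 152 152 151 152 151 151 152 151 152 153 153 152 151 152 151 152 150 150 151 151 152 151 151 151 150 126  91  81  83  85  87  88  89  90  90  89  87  86 114 144 152 151 151 150 151
1 0.025 [[430.0, 366.0], [424.0, 364.0], [417.0, 363.0]]
1 0.0395 [[429.0, 373.0], [423.0, 372.0], [417.0, 371.0]]
-1 0.025 [[432.0, 340.0], [426.0, 339.0], [420.0, 338.0]]
-1 0.0395 [[432.0, 333.0], [426.0, 332.0], [421.0, 331.0]]
[ 2.47735808e-01  2.04809859e-01  1.91610551e+00  1.96154469e-05
  1.02056726e+00 -2.35364237e-01]
```

```bash
python3 -m handwheel '[[[0.05,0.003,0.002,0.015,0],[0.05,0,0,0.016,0],[0.05,0,0,0.012,0],[0.05,0,0,0.004,0],[0.05,0,0,0,0],[0.05,0,0,0,0]]]'
python3 -c "
from h import *
g=cv2.cvtColor(viewer.read_camera('scene'),cv2.COLOR_BGR2GRAY)
print('     ',' '.join('%3d'%c for c in range(406,446,1)))
for v in range(350,388,2): print(v,' '.join('%3d'%k for k in g[v,406:446]))
p=get_state()['eef_pos'];x=np.array([.465,-.885,0]);n=np.array([.885,.465,0])
for s in(1,-1):
  for o in(.025,.0395):
    print(s,o,proj('scene',[p+s*n*o+x*a+[0,0,.004] for a in(-.011,0,.011)]).round(0).tolist())
plan(.5275,.237,.0605,27.7)
"
```

```text
time: 12.6
eef_pos: [0.5259, 0.2405, 0.0609]
tcp_rot: [0.517, 0.856, -0.0, -0.0]
contact_force: [0.1, -1.0, 0.6]
opening: 0.589
finger_force: 0.0
      406 407 408 409 410 411 412 413 414 415 416 417 418 419 420 421 422 423 424 425 426 427 428 429 430 431 432 433 434 435 436 437 438 439 440 441 442 443 444 445
350 151 151 151 153 156 157 157 157 157 157 157  96  25  27  26  26  26  24  20  24  22  24  21  22  25  23  23  24  26  23  25  23  23  24  25  21  22  21  22  21
352 157 158 156 156 156 156 156 157 157 157 157 154  95  25  25  26  23  19  16  24  24  23  24  24  21  23  24  24  24  22  26  24  24  25  20  24  21  24  69  81
354 157 157 156 156 157 157 157 158 158 157 134 102  57  26  26  26  20  16  20  22  22  24  26  23  22  24  24  23  24  22  23  22  22  24  23  96 134 149 152 151
356 157 156 157 156 158 157 157 157 144 118 111  69  23  25  27  47  34  17  20  24  24  25  30  27  21  24  23  23  24  26  23  24  27  28  71 135 152 152 153 152
358 157 157 156 157 156 157 157 145 111 107  97  55  24  26  28  33  26  18  23  26  28  34  54  57  52  51  49  35  28  26  25  26 
[... 2042 characters left out ...]
3 133 132 133 133 132 133 132 132 130 128 124 123 106  96  97 120 132 132 133 132 133 132 132 132 132 132 132 132 133 133
386 133 133 132 132 133 132 133 133 133 132 133 133 133 133 133 133 133 132 133 132 132 132 133 133 133 133 133 133 133 132 133 133 133 133 133 132 132 133 132 133
1 0.025 [[427.0, 378.0], [421.0, 376.0], [415.0, 375.0]]
1 0.0395 [[426.0, 385.0], [420.0, 384.0], [414.0, 383.0]]
-1 0.025 [[429.0, 353.0], [423.0, 352.0], [417.0, 351.0]]
-1 0.0395 [[429.0, 346.0], [424.0, 345.0], [418.0, 344.0]]
t 12.65 pos [0.5263 0.2406 0.0615] yaw 27.7 q6 -13.1 open 0.584 F [ 0.6  0.2 -0.2] grip 0.0
shift mm [-3.8 -0.6  1. ] rows>= 0.09020244922391778 spin -0.0 rows>= 0.004104330756617868
```

```bash
python3 -m handwheel '[[[0.05,0.004,0,0.001,0],[0.05,0.004,0,0,0],[0.05,0,0,0,0],[0.05,0,0,0,0]]]'
python3 -c "
from h import *
im=viewer.read_camera('scene');p=get_state()['eef_pos'];print(p)
cv2.imwrite('pics/s7.png',cv2.resize(im[330:400,390:470],(800,600),interpolation=cv2.INTER_NEAREST)[:, :])
g=cv2.cvtColor(im,cv2.COLOR_BGR2GRAY)
print('     ',' '.join('%3d'%c for c in range(406,446,1)))
for v in range(356,388,3): print(v,' '.join('%3d'%k for k in g[v,406:446]))
"
```

```text
time: 12.98
eef_pos: [0.5221, 0.248, 0.0603]
tcp_rot: [0.517, 0.856, 0.0, 0.0]
contact_force: [-0.4, -1.2, -0.2]
opening: 0.584
finger_force: 0.0
[0.52210771 0.24786985 0.06017871]
      406 407 408 409 410 411 412 413 414 415 416 417 418 419 420 421 422 423 424 425 426 427 428 429 430 431 432 433 434 435 436 437 438 439 440 441 442 443 444 445
356 158 156 156 156 158 158 157 158 144 118 110 114 103  93  93  92  61  28  25  28  23  20  18  21  23  23  24  23  23  24  24  22  23  23  23  26  23  23  28  27
359 162 157 158 157 157 157 158 131 100 107 113 101  91  89  89  64  31  24  27  27  42  31  20  23  29  28  33  51  53  52  51  48  35  27  26  26  27  96 110 111
362 157 157 157 158 155 154 119  78  70  86 109 114 108 127 122  76  31  27  24  26  22  25  25  22  23  24  64  74  74  74  74  58  35  28  22  24  40  95 112 100
365 153 154 152 152 152 150 103  72  75  77  80  85  91 104 115  89  47  26  23  27  27  26  27  25  27  49 121 138 138 138 132  84  29  26  26  32  80 108 112 101
368 152 153 152 153 152 152 149 106  79  82  84  87  88  89  90  80  48  25  26  26  55 105 139 1
[... 350 characters left out ...]
  90  70  49  46  44  45  72  82  83  85  87
377 136 139 140 143 147 147 147 151 152 152 151 151 137  91  68  52  28  20  17  21  29  34  37  36  59  73  77  82  85  89  73  54  52  53  54 108 141 146 135 112
380 134 133 133 134 134 133 133 133 133 133 133 133 131 110  75  40  22  20  19  20  23  21  22  30  34  35  34  35  35  28  24  22  20  27 104 144 151 152 151 152
383 133 134 133 133 132 133 133 133 133 134 133 133 133 133 133 126 106  98  96  68  48  35  25  26  26  28  27  21  19  22  21  83 119 131 133 132 133 133 134 135
386 133 133 133 133 132 132 133 133 133 132 133 132 132 133 132 133 132 133 133 133 132 133 133 133 133 133 129 128 126 128 131 133 133 133 133 133 133 132 133 132
```

View pics/s7.png

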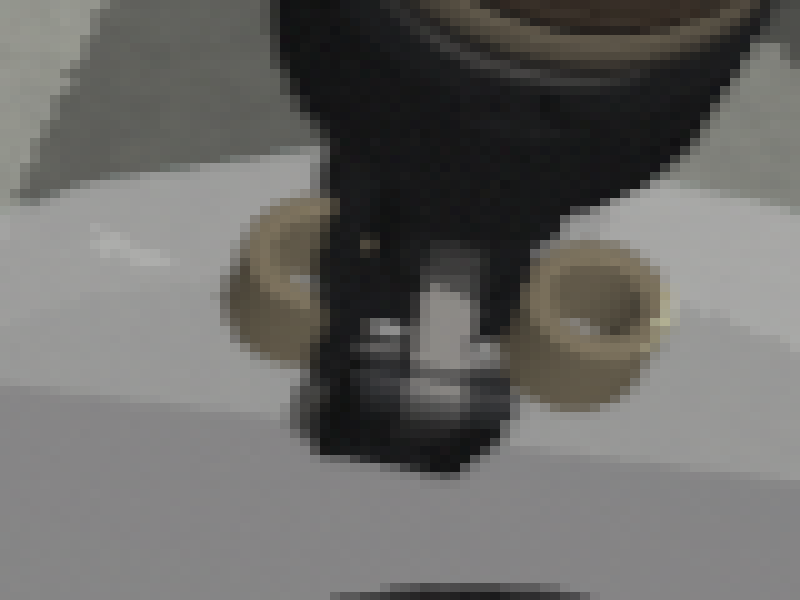

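```bash
python3 -m handwheel '[[[0.05,-0.008,0,0,0],[0.05,-0.008,0,0,0],[0.05,0,0,0,0],[0.05,0,0,0,0],[0.05,0,0,0,0]]]'
python3 -c "
from h import *
im=viewer.read_camera('scene');p=get_state()['eef_pos'];print(p)
g=cv2.cvtColor(im,cv2.COLOR_BGR2GRAY)
print('     ',' '.join('%3d'%c for c in range(400,440,1)))
for v in range(350,388,3): print(v,' '.join('%3d'%k for k in g[v,400:440]))
"
```

```text
time: 13.45
eef_pos: [0.5296, 0.2331, 0.0598]
tcp_rot: [0.518, 0.855, 0.0, -0.0]
contact_force: [0.1, -0.2, -1.0]
opening: 0.58
finger_force: 0.0
[0.52950611 0.23321403 0.05973681]
      400 401 402 403 404 405 406 407 408 409 410 411 412 413 414 415 416 417 418 419 420 421 422 423 424 425 426 427 428 429 430 431 432 433 434 435 436 437 438 439
350 102 115 121 130 145 151 150 151 151 154 156 157 132  73  26  25  27  25  22  21  22  23  24  25  21  24  25  23  21  25  24  24  25  23  23  24  22  21  22  22
353 157 157 157 156 156 156 157 156 155 156 156 156 139  80  26  26  26  22  17  18  21  21  21  22  22  23  22  25  25  24  24  24  26  24  23  23  94 134 142 148
356 157 158 156 156 157 157 156 156 156 157 157 158  98  25  25  26  74  54  19  19  26  28  29  38  43  39  31  30  25  22  24  24  23  25  71 128 149 151 151 151
359 172 169 160 158 158 158 158 157 157 157 157 134  76  24  26  24  25  26  24  22  24  27  63  74  75  65  59  50  34  28  25  25  26 126 149 151 151 151 151 151
362 156 159 160 159 157 156 157 157 157 157 154 115  57  26  25  25  26  26  25  27  26  50 115 1
[... 678 characters left out ...]
  66  63 113 144 152 152 152 151 151 151 150
377 133 134 134 136 135 135 136 138 139 119  79  47  27  17  21  24  23  20  23  32  37  40  43  45  49  41  35  35  37  36 122 149 152 151 151 152 152 151 152 152
380 133 133 133 132 133 133 133 132 133 133 132  87  32  21  23  24  26  25  26  25  24  22  23  24  21  19  23  21  87 124 141 146 148 148 151 152 152 150 151 151
383 133 133 133 133 133 132 132 133 133 132 132 132 133 132 132 133 132 132 129 129 125 123 106  97  80  71 115 131 132 132 133 132 132 133 132 133 132 132 132 132
386 132 132 133 133 133 132 133 133 133 133 132 133 133 132 133 134 132 133 132 132 132 133 132 133 132 132 132 133 133 132 132 132 133 133 132 132 132 132 132 133
```

```bash
python3 -m handwheel '[[[0.02,0,0,-0.001,0],[0.02,0,0,0,0],[0.02,0,0,0,0],[0.02,0,0,0,0],[0.02,0,0,0,0],[0.02,0,0,0,0],[0.02,0,0,0,0],[0.02,0,0,0,0]]]' 40
python3 -c "
from h import *
plan(.5436,-.1535,.2,-39.2)"
```

```text
time: 14.17
eef_pos: [0.5297, 0.2336, 0.0612]
tcp_rot: [0.517, 0.856, 0.0, 0.0]
contact_force: [0.3, 1.9, 4.2]
opening: 0.317
finger_force: 39.6
t 14.1667 pos [0.5297 0.2336 0.0612] yaw 27.7 q6 -13.9 open 0.317 F [0.3 1.9 4.2] grip 39.6
shift mm [-349.3 -167.4 -139. ] rows>= 8.376161978814734 spin 66.9 rows>= 9.339681544933885
```

```bash
cat > binfit.py <<'E'
from h import *
from scipy.optimize import minimize
P=np.array([[sx*a,sy*b,z] for a,b,z in((.095,.032,.06),(.095,.032,.034),(.074,.0225,.0)) for sx in(1,-1) for sy in(1,-1)])
def binfit(x0,z0=0.,name='bin_lower',cams=('scene','top')):
    ms=[]
    for c in cams:
        viewer.read_camera(c); best=None
        for nm in(name,'bin_upper' if name=='bin_lower' else 'bin_lower'):
            for r in viewer.outline_of(c,nm):
                k=cv2.findNonZero(r['mask'].astype(np.uint8)).mean(0)[0]
                d=np.linalg.norm(k-proj(c,[[x0[0],x0[1],z0+.04]])[0])
                if d<20 and (best is None or d<best[0]): best=(d,r['mask'])
        print(c,None if best is None else (round(best[0],1),best[1].sum()))
        if best: ms.append((c,cv2.resize(best[1].astype(np.float32),None,fx=4,fy=4)>.5))
    def cost(v,S):
        C,s=np.cos(v[2]/10),np.sin(v[2]/10); W=np.c_[v[0]/100+C*P[:,0]-s*P[:,1],v[1]/100+s*P[:,0]+C*P[:,1],P[:,2]+z0]; t=0
        for c,m in S:
            h=cv2.convexHull(((proj(c,W)+.5)*4*16).astype(np.int32)); k=np.zeros(m.shape,np.uint8); cv2.fillConvexPoly(k,h,1,shift=4); k=k>0
            t+=1-(k&m).sum()/(k|m).sum()
        return t
    x=np.array([x0[0]*100,x0[1]*100,x0[2]*10])
    for S in([ms] if len(ms)==1 else [[q] for q in ms]+[ms]):
        f=minimize(cost,x,args=(S,),method='Nelder-Mead',options=dict(initial_simplex=x+np.array([[0,0,0],[1,0,0],[0,1,0],[0,0,1]])))
        print([q[0] for q in S],(f.x[:2]/100).round(4),np.degrees(f.x[2]/10).round(1),'1-IoU',round(f.fun,3))
if __name__=='__main__':
    binfit([.5436,-.1535,2.4566])
E
python3 binfit.py
```

```text
scene (np.float64(2.9), np.int64(3062))
top (np.float64(0.9), np.int64(1780))
['scene'] [ 0.5463 -0.1559] 141.0 1-IoU 0.045
['top'] [ 0.5443 -0.1512] 141.1 1-IoU 0.032
['scene', 'top'] [ 0.5455 -0.153 ] 140.9 1-IoU 0.112
```

```bash
python3 -m handwheel '[[[0.02,0,0,-0.01,0],[0.02,0,0,-0.03,0],[0.02,0,0,-0.04,0],[0.02,0,0,-0.04,0],[0.02,0,0,-0.02,0],[0.02,0,0,0,0],[0.02,0,0,0,0]]]'
python3 -c "
from h import *
plan(.5436,-.1535,.2,-39.2)"
```

```text
time: 15.05
eef_pos: [0.5299, 0.2334, 0.2023]
tcp_rot: [0.517, 0.856, 0.001, 0.001]
contact_force: [-0.1, -0.6, -1.3]
opening: 0.312
finger_force: 39.5
t 15.05 pos [0.5299 0.2334 0.2023] yaw 27.7 q6 -13.9 open 0.312 F [-0.1 -0.6 -1.3] grip 39.5
shift mm [-349.  -167.5    2.2] rows>= 8.368734031206344 spin 66.9 rows>= 9.34010219069076
```

```bash
python3 -m handwheel '[[[0.02,-0.0349,-0.0168,0,0],[0.02,-0.0349,-0.0168,0,0],[0.02,-0.0349,-0.0168,0,0],[0.02,-0.0349,-0.0168,0,0],[0.02,-0.0349,-0.0168,0,0],[0.02,-0.0349,-0.0168,0,0],[0.02,-0.0349,-0.0168,0,0],[0.02,-0.0349,-0.0168,0,0],[0.02,-0.0349,-0.0168,0,0],[0.02,-0.0349,-0.0168,0,0],[0.02,0,0,0,0],[0.02,0,0,0,0]]]'
python3 -m handwheel '[[[0.02,0,0,0,7],[0.02,0,0,0,7],[0.02,0,0,0,7],[0.02,0,0,0,7],[0.02,0,0,0,7],[0.02,0,0,0,7],[0.02,0,0,0,7],[0.02,0,0,0,7],[0.02,0,0,0,7],[0.02,0,0,0,3.8],[0.02,0,0,0,0],[0.02,0,0,0,0]]]'
python3 -c "
from h import *
plan(.5681,-.1751,.115,-39)"
```

```text
time: 16.05
eef_pos: [0.541, -0.155, 0.1978]
tcp_rot: [0.519, 0.855, -0.0, -0.003]
contact_force: [-0.8, -0.3, -0.9]
opening: 0.312
finger_force: 39.6
time: 17.05
eef_pos: [0.542, -0.152, 0.1993]
tcp_rot: [0.902, 0.431, -0.001, -0.001]
contact_force: [0.4, -0.1, -1.3]
opening: 0.316
finger_force: 39.6
t 17.05 pos [ 0.542  -0.152   0.1993] yaw -38.9 q6 12.9 open 0.316 F [ 0.4 -0.1 -1.3] grip 39.6
shift mm [-1.5 35.1 84.2] rows>= 2.01814759481046 spin 0.1 rows>= 0.010142742754493924
```

```bash
python3 -m handwheel '[[[0.02,-0.0008,0.018,0.02,0],[0.02,-0.0007,0.017,0.03,0],[0.02,0,0,0.034,0],[0.02,0,0,0.03,0],[0.02,0,0,0,0],[0.02,0,0,0,0],[0.02,0,0,0,0]]]'
python3 -c "
from h import *
plan(.5681,-.1751,.03,-39)
im=viewer.read_camera('scene'); p=get_state()['eef_pos']
for r in viewer.outline_of('scene','sleeve_a'):
  m=r['mask'];k=cv2.findNonZero(m.astype(np.uint8)); c=k.mean(0)[0]; print(round(r['confidence'],2),c,cv2.boundingRect(k),'onz mid',onz('scene',*c,p[2]-.006+.015))
print(proj('scene',[p-[0,0,.006],p+[0,0,.009],p+[0,0,.024]]).round(1))"
```

```text
time: 17.63
eef_pos: [0.5698, -0.1769, 0.0883]
tcp_rot: [0.903, 0.43, 0.001, 0.001]
contact_force: [0.4, -0.4, -0.1]
opening: 0.316
finger_force: 39.6
t 17.6333 pos [ 0.5698 -0.1769  0.0883] yaw -39.1 q6 12.1 open 0.316 F [ 0.4 -0.4 -0.1] grip 39.6
shift mm [ 0.3 -2.6 58.3] rows>= 1.3977202451111563 spin -0.1 rows>= 0.007893101943505005
0.69 [447.47058824 367.07958478] (439, 357, 18, 21) onz mid [0.51787386 0.28318863 0.09837509]
0.63 [242.87962963 254.48148148] (236, 246, 15, 18) onz mid [ 0.57516959 -0.17356772  0.09837509]
[[244.  256.3]
 [243.2 252.1]
 [242.4 247.9]]
```

```bash
python3 -m handwheel '[[[0.02,-0.001,-0.0026,0.01,0],[0.02,0,0,0.03,0],[0.02,0,0,0.02,0],[0.02,0,0,0.01,0],[0.02,0,0,0.003,0],[0.02,0,0,0,0],[0.02,0,0,0,0]]]'
```

```text
time: 18.32
eef_pos: [0.5673, -0.1766, 0.0151]
tcp_rot: [0.903, 0.43, 0.001, 0.001]
contact_force: [-0.3, 0.0, -0.3]
opening: 0.316
finger_force: 39.6
```

No side contact; final lowering.

```bash
python3 -m handwheel '[[[0.02,0,0,0.003,0],[0.02,0,0,0.002,0],[0.02,0,0,0.001,0],[0.02,0,0,0,0],[0.02,0,0,0,0]]]'
```

```text
time: 18.73
eef_pos: [0.5669, -0.1763, 0.0087]
tcp_rot: [0.903, 0.43, 0.0, 0.001]
contact_force: [-1.1, 1.0, 2.9]
opening: 0.314
finger_force: 39.9
```

```bash
python3 -m handwheel '[[[0.036,0,0,0,0],[0.036,0,0,0,0],[0.036,0,0,0,0],[0.036,0,0,-0.01,0],[0.036,0,0,-0.03,0],[0.036,0,0,-0.04,0],[0.036,0,0,-0.04,0],[0.036,0,0,-0.04,0],[0.036,0,0,-0.03,0],[0.036,0,0,0,0],[0.036,0,0,0,0]]]'
python3 -c "
from h import *
plan(.5044,.281,.2,27.7)
im=viewer.read_camera('scene')
for r in viewer.outline_of('scene','sleeve_a'):
  m=r['mask'];k=cv2.findNonZero(m.astype(np.uint8)); c=k.mean(0)[0]; print(round(r['confidence'],2),c,cv2.boundingRect(k),'onz top',onz('scene',*c,.0325))
"
```

```text
time: 19.65
eef_pos: [0.5677, -0.1767, 0.2016]
tcp_rot: [0.903, 0.43, 0.002, 0.003]
contact_force: [0.1, -0.4, -0.1]
opening: 0.419
finger_force: 0.0
t 19.65 pos [ 0.5677 -0.1767  0.2016] yaw -39.1 q6 12.1 open 0.419 F [ 0.1 -0.4 -0.1] grip 0.0
shift mm [ 3.151e+02 -3.379e+02 -1.000e-01] rows>= 8.104118311805228 spin -66.8 rows>= 9.332904131510062
0.62 [447.9379845  367.28682171] (440, 358, 17, 20) onz top [0.48428161 0.28000153 0.0325    ]
0.56 [247.68367347 271.14285714] (242, 267, 13, 9) onz top [ 0.57136078 -0.17302835  0.0325    ]
```

```bash
python3 -m handwheel '[[[0.05,0.0263,-0.0282,0,0],[0.05,0.0263,-0.0282,0,0],[0.05,0.0263,-0.0282,0,0],[0.05,0.0263,-0.0282,0,0],[0.05,0.0263,-0.0282,0,0],[0.05,0.0263,-0.0282,0,0],[0.05,0.0263,-0.0282,0,0],[0.05,0.0263,-0.0282,0,0],[0.05,0.0263,-0.0282,0,0],[0.05,0.0263,-0.0282,0,0],[0.05,0.0263,-0.0282,0,0],[0.05,0.0258,-0.0277,0,0]]]'
python3 -m handwheel '[[[0.05,0,0,0,-7],[0.05,0,0,0,-7],[0.05,0,0,0,-7],[0.05,0,0,0,-7],[0.05,0,0,0,-7],[0.05,0,0,0,-7],[0.05,0,0,0,-7],[0.05,0,0,0,-7],[0.05,0,0,0,-7],[0.05,0,0,0,-3.8],[0.05,0,0,0,0],[0.05,0,0,0,0]]]'
python3 -c "
from h import *
plan(.5044,.281,.105,27.7)"
```

```text
time: 20.75
eef_pos: [0.501, 0.283, 0.195]
tcp_rot: [0.903, 0.43, -0.002, -0.0]
contact_force: [0.2, 0.2, 0.2]
opening: 0.59
finger_force: 0.0
time: 21.75
eef_pos: [0.502, 0.2812, 0.1956]
tcp_rot: [0.518, 0.855, -0.002, -0.001]
contact_force: [-0.9, -0.5, -0.6]
opening: 0.585
finger_force: 0.0
t 21.75 pos [0.502  0.2812 0.1956] yaw 27.6 q6 -8.4 open 0.585 F [-0.9 -0.5 -0.6] grip 0.0
shift mm [-1.4  2.4 90.6] rows>= 2.1727060083462195 spin -0.1 rows>= 0.01873053015716579
```

```bash
python3 -m handwheel '[[[0.05,-0.0014,0.0024,0.03,0],[0.05,0,0,0.035,0],[0.05,0,0,0.025,0],[0.05,0,0,0,0],[0.05,0,0,0,0],[0.05,0,0,0,0]]]'
python3 -c "
from h import *
plan(.5044,.281,.0605,27.7)"
```

```text
time: 22.25
eef_pos: [0.5066, 0.2818, 0.109]
tcp_rot: [0.518, 0.856, 0.001, 0.0]
contact_force: [-0.2, 0.9, 1.2]
opening: 0.582
finger_force: 0.0
t 22.25 pos [0.5066 0.2818 0.109 ] yaw 27.6 q6 -8.6 open 0.582 F [-0.2  0.9  1.2] grip 0.0
shift mm [ 0.3 -2.4 48.5] rows>= 1.1636995106115262 spin -0.1 rows>= 0.00946887262038644
```

```bash
python3 -m handwheel '[[[0.05,-0.001,-0.002,0.015,0],[0.05,0,0,0.016,0],[0.05,0,0,0.012,0],[0.05,0,0,0.004,0],[0.05,0,0,0,0],[0.05,0,0,0,0]]]'
python3 -c "
from h import *
plan(.5044,.281,.0605,27.7)
g=cv2.cvtColor(viewer.read_camera('scene'),cv2.COLOR_BGR2GRAY)
print('     ',' '.join('%3d'%c for c in range(426,468,1)))
for v in range(356,394,3): print(v,' '.join('%3d'%k for k in g[v,426:468]))"
```

```text
time: 22.75
eef_pos: [0.5052, 0.2799, 0.0619]
tcp_rot: [0.518, 0.856, 0.001, 0.0]
contact_force: [0.1, -0.2, -0.7]
opening: 0.586
finger_force: 0.0
t 22.75 pos [0.5052 0.2799 0.0619] yaw 27.7 q6 -8.7 open 0.586 F [ 0.1 -0.2 -0.7] grip 0.0
shift mm [ 1.3 -0.3  1.4] rows>= 0.03239282092791235 spin -0.0 rows>= 0.004586574195631978
      426 427 428 429 430 431 432 433 434 435 436 437 438 439 440 441 442 443 444 445 446 447 448 449 450 451 452 453 454 455 456 457 458 459 460 461 462 463 464 465 466 467
356 159 158 158 159 157 158 159 159 159 158 157 158 157 158 158 150 124 111  70  28  26  27  24  22  17  20  21  24  23  25  23  22  24  22  22  23  21  23  23  22  21  23
359 157 158 158 158 159 159 158 159 158 157 158 158 158 158 157 157 154 106  45  25  26  28  22  21  19  18  22  25  22  25  23  26  25  23  22  23  24  24  22  23  23  47
362 153 153 153 153 152 153 153 153 153 154 153 154 155 153 153 141  87  29  25  26  27  43  40  26  18  21  24  26  28  39  47  49  45  38  33  29  26  24  23  78 142 165
365 154 154 153 153 153 153 153 153 154 154 153 153 153 153 117  75  45  27  26 
[... 939 characters left out ...]
 152 151 153
383 134 134 134 133 134 134 133 134 134 134 134 133 116  85  72  46  28  23  20  19  23  21  21  21  21  28  36  38  40  43  45  49  36  32  33  36  37 121 150 154 154 152
386 134 134 134 134 134 134 134 133 133 133 133 133 133 133 131 126  82  45  33  24  27  27  25  27  27  27  26  24  23  22  22  24  23  22  62 113 131 134 135 135 135 137
389 134 134 134 133 134 134 134 134 134 134 134 134 134 134 134 133 134 133 133 134 134 133 134 134 133 130 127 125 124 107 116 125 131 133 133 133 133 133 134 133 133 133
392 134 134 134 134 134 134 133 133 134 134 133 134 134 133 134 133 134 134 133 134 133 133 134 134 133 133 134 134 134 133 133 133 133 132 133 133 133 133 134 133 133 133
```

```bash
python3 -m handwheel '[[[0.05,-0.003,0,0.001,0],[0.05,0,0,0,0],[0.02,0,0,0,0],[0.02,0,0,0,0],[0.02,0,0,0,0],[0.02,0,0,0,0],[0.02,0,0,0,0],[0.02,0,0,0,0],[0.02,0,0,0,0]]]' 40
python3 -m handwheel '[[[0.02,0,0,-0.01,0],[0.02,0,0,-0.03,0],[0.02,0,0,-0.04,0],[0.02,0,0,-0.04,0],[0.02,0,0,-0.02,0],[0.02,0,0,0,0],[0.02,0,0,0,0]]]'
python3 -c "
from h import *
f=np.array([-.777,.629]);n=np.array([.629,.777])
c=np.array([.5453,-.154])
print(c+f*.031-n*.003); plan(*(c+f*.031-n*.003),.2,-39)"
```

```text
time: 23.55
eef_pos: [0.5064, 0.2771, 0.0604]
tcp_rot: [0.517, 0.856, 0.0, 0.0]
contact_force: [-0.0, 0.1, 3.4]
opening: 0.316
finger_force: 39.4
time: 24.13
eef_pos: [0.5063, 0.2773, 0.2014]
tcp_rot: [0.517, 0.856, 0.001, 0.001]
contact_force: [0.2, -0.1, -1.3]
opening: 0.312
finger_force: 39.2
[ 0.519326 -0.136832]
t 24.1333 pos [0.5063 0.2773 0.2014] yaw 27.7 q6 -9.0 open 0.312 F [ 0.2 -0.1 -1.3] grip 39.2
shift mm [-372.8 -180.8    1. ] rows>= 8.939112402356239 spin 66.7 rows>= 9.312749516044203
```

```bash
python3 -m handwheel '[[[0.02,-0.0311,-0.0151,0,0],[0.02,-0.0311,-0.0151,0,0],[0.02,-0.0311,-0.0151,0,0],[0.02,-0.0311,-0.0151,0,0],[0.02,-0.0311,-0.0151,0,0],[0.02,-0.0311,-0.0151,0,0],[0.02,-0.0311,-0.0151,0,0],[0.02,-0.0311,-0.0151,0,0],[0.02,-0.0311,-0.0151,0,0],[0.02,-0.0311,-0.0151,0,0],[0.02,-0.0311,-0.0151,0,0],[0.02,-0.0307,-0.0147,0,0]]]'
python3 -m handwheel '[[[0.02,0,0,0,7],[0.02,0,0,0,7],[0.02,0,0,0,7],[0.02,0,0,0,7],[0.02,0,0,0,7],[0.02,0,0,0,7],[0.02,0,0,0,7],[0.02,0,0,0,7],[0.02,0,0,0,7],[0.02,0,0,0,3.7],[0.02,0,0,0,0],[0.02,0,0,0,0]]]'
python3 -c "
from h import *
plan(.5193,-.1368,.085,-39)"
```

```text
time: 25.13
eef_pos: [0.517, -0.138, 0.1967]
tcp_rot: [0.518, 0.856, -0.0, -0.003]
contact_force: [-0.4, -0.3, -1.2]
opening: 0.314
finger_force: 39.2
time: 26.13
eef_pos: [0.5177, -0.1365, 0.1974]
tcp_rot: [0.902, 0.431, -0.001, -0.002]
contact_force: [-0.1, 0.7, -1.1]
opening: 0.316
finger_force: 39.2
t 26.1333 pos [ 0.5177 -0.1365  0.1974] yaw -38.9 q6 13.3 open 0.316 F [-0.1  0.7 -1.1] grip 39.2
shift mm [  0.9   1.9 112.4] rows>= 2.696314144693534 spin 0.1 rows>= 0.011449614953522863
```

```bash
python3 -m handwheel '[[[0.02,0.0005,0.001,0.03,0],[0.02,0,0,0.035,0],[0.02,0,0,0.03,0],[0.02,0,0,0.015,0],[0.02,0,0,0,0],[0.02,0,0,0,0],[0.02,0,0,0,0]]]'
python3 -c "
from h import *
plan(.5193,-.1368,.0079,-39)
im=viewer.read_camera('scene'); p=get_state()['eef_pos']
for r in viewer.outline_of('scene','sleeve_a'):
  m=r['mask'];k=cv2.findNonZero(m.astype(np.uint8)); c=k.mean(0)[0]; print(round(r['confidence'],2),c,cv2.boundingRect(k),'onz mid',onz('scene',*c,p[2]+.009))"
```

```text
time: 26.72
eef_pos: [0.5207, -0.1377, 0.0908]
tcp_rot: [0.903, 0.431, 0.001, 0.001]
contact_force: [-0.7, 0.9, 0.4]
opening: 0.312
finger_force: 39.2
t 26.7167 pos [ 0.5207 -0.1377  0.0908] yaw -39.0 q6 13.4 open 0.312 F [-0.7  0.9  0.4] grip 39.2
shift mm [-0.3 -1.8 82.9] rows>= 1.9888833035425744 spin 0.0 rows>= 0.001636960026340627
0.62 [273.205 249.465] (267, 241, 13, 18) onz mid [ 0.52650118 -0.13296321  0.10053101]
```

```bash
python3 -m handwheel '[[[0.02,-0.0015,-0.001,0.01,0],[0.02,0,0,0.03,0],[0.02,0,0,0.02,0],[0.02,0,0,0.01,0],[0.02,0,0,0.004,0],[0.02,0,0,0,0],[0.02,0,0,0,0]]]'
```

```text
time: 27.4
eef_pos: [0.5191, -0.1383, 0.0167]
tcp_rot: [0.903, 0.43, 0.001, 0.001]
contact_force: [0.7, -0.2, 0.1]
opening: 0.318
finger_force: 39.2
```

```bash
python3 -m handwheel '[[[0.02,0,0,0.004,0],[0.02,0,0,0.002,0],[0.02,0,0,0.002,0],[0.02,0,0,0.001,0],[0.02,0,0,0,0],[0.02,0,0,0,0]]]'
```

```text
time: 27.9
eef_pos: [0.5188, -0.1381, 0.0079]
tcp_rot: [0.903, 0.43, 0.0, 0.0]
contact_force: [-1.6, 0.4, 4.5]
opening: 0.314
finger_force: 39.8
```

```bash
python3 -m handwheel '[[[0.036,0,0,0,0],[0.036,0,0,0,0],[0.036,0,0,0,0],[0.036,0,0,-0.01,0],[0.036,0,0,-0.03,0],[0.036,0,0,-0.04,0],[0.036,0,0,-0.04,0],[0.036,0,0,-0.04,0],[0.036,0,0,-0.03,0],[0.036,0,0,0,0],[0.036,0,0,0,0]]]'
python3 -c "
from h import *
from binfit import binfit
plan(.7188,.0306,.2,50.8)
im=viewer.read_camera('scene')
for r in viewer.outline_of('scene','sleeve_a'):
  m=r['mask'];k=cv2.findNonZero(m.astype(np.uint8)); c=k.mean(0)[0]; print(round(r['confidence'],2),c,cv2.boundingRect(k),'onz top',onz('scene',*c,.0325))
binfit([.7188,.0306,np.radians(-39)],name='bin_upper')
binfit([.5453,-.154,np.radians(141)])
"
```

```text
time: 28.82
eef_pos: [0.5197, -0.1385, 0.2003]
tcp_rot: [0.903, 0.43, 0.002, 0.003]
contact_force: [-0.1, -0.5, -0.7]
opening: 0.422
finger_force: 0.0
t 28.8167 pos [ 0.5197 -0.1385  0.2003] yaw -39.0 q6 13.3 open 0.422 F [-0.1 -0.5 -0.7] grip 0.0
shift mm [256.7  48.2   1. ] rows>= 6.1567897266897464 spin -89.8 rows>= 12.544982505329154
0.4 [275.39473684 266.73684211] (270, 263, 12, 8) onz top [ 0.52415919 -0.13456736  0.0325    ]
0.4 [247.82352941 270.78823529] (242, 267, 13, 8) onz top [ 0.57049965 -0.17344697  0.0325    ]
scene (np.float64(2.5), np.int64(4042))
top (np.float64(1.0), np.int64(1778))
['scene'] [0.7207 0.0286] -39.2 1-IoU 0.028
['top'] [0.7174 0.0325] -38.5 1-IoU 0.042
['scene', 'top'] [0.7199 0.0296] -39.1 1-IoU 0.104
scene (np.float64(1.8), np.int64(2992))
top None
['scene'] [ 0.5464 -0.1559] 141.0 1-IoU 0.076
```

```bash
python3 -m handwheel '[[[0.0854,0.0367,0.0069,0,0],[0.0854,0.0367,0.0069,0,0],[0.0854,0.0367,0.0069,0,0],[0.0854,0.0367,0.0069,0,0],[0.0854,0.0367,0.0069,0,0],[0.0854,0.0367,0.0069,0,0],[0.0854,0.0367,0.0069,0,0],[0.0854,0,0,0,-7],[0.0854,0,0,0,-7],[0.0854,0,0,0,-7],[0.0854,0,0,0,-7],[0.0854,0,0,0,-7]]]'
python3 -m handwheel '[[[0.0854,0,0,0,-7],[0.0854,0,0,0,-7],[0.0854,0,0,0,-7],[0.0854,0,0,0,-7],[0.0854,0,0,0,-7],[0.0854,0,0,0,-7],[0.0854,0,0,0,-7],[0.0854,0,0,0,-5.8],[0.0854,0,0,0,0],[0.0854,0,0,0,0]]]'
python3 -c "
from h import *
plan(.7188,.0306,.036,50.8)"
```

```text
time: 30.52
eef_pos: [0.7177, 0.0315, 0.1965]
tcp_rot: [0.729, 0.684, -0.0, -0.0]
contact_force: [-0.2, 0.3, 0.4]
opening: 1.002
finger_force: 0.0
time: 31.35
eef_pos: [0.7176, 0.0313, 0.1967]
tcp_rot: [0.337, 0.942, -0.0, -0.0]
contact_force: [-0.0, 0.2, -0.4]
opening: 1.0
finger_force: 0.0
t 31.35 pos [0.7176 0.0313 0.1967] yaw 50.6 q6 -56.2 open 1.0 F [-0.   0.2 -0.4] grip 0.0
shift mm [ -1.4   0.2 160.7] rows>= 3.8536156282717604 spin -0.2 rows>= 0.024785846232492376
```

```bash
python3 -m handwheel '[[[0.0854,-0.0012,0,0.035,0],[0.0854,0,0,0.035,0],[0.0854,0,0,0.035,0],[0.0854,0,0,0.035,0],[0.0854,0,0,0.016,0],[0.0854,0,0,0.006,0],[0.0854,0,0,0,0],[0.0854,0,0,0,0]]]'
python3 -m handwheel '[[[0.05,0,0,0,0],[0.05,0,0,0,0],[0.05,0,0,0,0],[0.05,0,0,0,0],[0.05,0,0,0,0],[0.05,0,0,0,0],[0.05,0,0,0,0]]]' 60
python3 -c "
from h import *
plan(.5451,-.1535,.2,51)"
```

```text
time: 32.02
eef_pos: [0.72, 0.0304, 0.0369]
tcp_rot: [0.336, 0.942, 0.0, 0.002]
contact_force: [0.8, 0.1, 0.1]
opening: 0.999
finger_force: 0.0
time: 32.6
eef_pos: [0.7209, 0.0303, 0.0386]
tcp_rot: [0.336, 0.942, 0.001, 0.003]
contact_force: [-1.0, -0.0, 6.6]
opening: 0.735
finger_force: 69.8
t 32.6 pos [0.7209 0.0303 0.0386] yaw 50.8 q6 -56.4 open 0.735 F [-1.  -0.   6.6] grip 69.8
shift mm [  19.1 -253.1 -162.3] rows>= 6.068354971047034 spin -0.2 rows>= 0.03219031706602152
```

```bash
python3 -m handwheel '[[[0.05,0,0,-0.01,0],[0.05,0,0,-0.03,0],[0.05,0,0,-0.04,0],[0.05,0,0,-0.04,0],[0.05,0,0,-0.04,0],[0.05,0,0,-0.01,0],[0.05,0,0,0,0],[0.05,0,0,0,0]]]'
python3 -c "
from h import *
plan(.547,-.1544,.2,51)"
```

```text
time: 33.27
eef_pos: [0.7181, 0.0305, 0.2047]
tcp_rot: [0.336, 0.942, -0.0, -0.0]
contact_force: [-0.5, -0.6, -2.4]
opening: 0.732
finger_force: 69.1
t 33.2667 pos [0.7181 0.0305 0.2047] yaw 50.8 q6 -56.4 open 0.732 F [-0.5 -0.6 -2.4] grip 69.1
shift mm [  15.6 -251.5    4.7] rows>= 6.030578720456283 spin -0.2 rows>= 0.03203791520107064
```

```bash
python3 -m handwheel '[[[0.05,0.002,-0.0315,0,0],[0.05,0.002,-0.0315,0,0],[0.05,0.002,-0.0315,0,0],[0.05,0.002,-0.0315,0,0],[0.05,0.002,-0.0315,0,0],[0.05,0.002,-0.0315,0,0],[0.05,0.002,-0.0315,0,0],[0.05,0.002,-0.0315,0,0],[0.05,0,0,0,0],[0.05,0,0,0,0],[0.05,0,0,0,0]]]'
python3 -c "
from h import *
from binfit import binfit
plan(.547,-.1544,.105,51)
p=get_state()['eef_pos']
binfit([p[0],p[1],np.radians(-39)],z0=p[2]-.0386,name='bin_upper',cams=('scene',))
"
```

```text
time: 34.18
eef_pos: [0.5456, -0.1539, 0.202]
tcp_rot: [0.336, 0.942, 0.001, -0.002]
contact_force: [0.2, 0.2, -1.8]
opening: 0.734
finger_force: 69.0
t 34.1833 pos [ 0.5456 -0.1539  0.202 ] yaw 50.7 q6 -76.8 open 0.734 F [ 0.2  0.2 -1.8] grip 69.0
shift mm [-1.9  0.6 97. ] rows>= 2.3268328749509632 spin -0.3 rows>= 0.03719803461983219
scene (np.float64(1.5), np.int64(3422))
['scene'] [ 0.546 -0.154] -39.2 1-IoU 0.182
```

```bash
python3 -m handwheel '[[[0.05,-0.001,0,0.03,-0.2],[0.05,0,0,0.035,0],[0.05,0,0,0.02,0],[0.05,0,0,0.005,0],[0.05,0,0,0,0],[0.05,0,0,0,0],[0.05,0,0,0,0]]]'
python3 -c "
from h import *
from binfit import binfit
plan(.547,-.1544,.0906,51)
p=get_state()['eef_pos']
binfit([p[0],p[1],np.radians(-39)],z0=p[2]-.0386,name='bin_upper',cams=('scene',))
"
```

```text
time: 34.92
eef_pos: [0.5492, -0.1556, 0.1171]
tcp_rot: [0.334, 0.943, -0.0, 0.002]
contact_force: [-0.2, 0.3, -1.4]
opening: 0.733
finger_force: 68.9
t 34.9167 pos [ 0.5492 -0.1556  0.1171] yaw 51.0 q6 -77.0 open 0.733 F [-0.2  0.3 -1.4] grip 68.9
shift mm [ 2.6 -0.5 26.5] rows>= 0.6348975959170122 spin 0.0 rows>= 0.001137209552198157
scene (np.float64(1.5), np.int64(3102))
['scene'] [ 0.5498 -0.1565] -39.5 1-IoU 0.159
```

```bash
python3 -m handwheel '[[[0.05,0.002,0,0.005,0],[0.05,0.0005,0,0.005,0],[0.05,0,0,0.003,0],[0.05,0,0,0,0],[0.05,0,0,0,0]]]'
python3 -m handwheel '[[[0.05,0,0,0.003,0],[0.05,0,0,0.002,0],[0.05,0,0,0.002,0],[0.05,0,0,0,0],[0.05,0,0,0,0]]]'
python3 -c "
from h import *
plan(.547,-.1544,.0906,51)"
```

```text
time: 35.48
eef_pos: [0.5452, -0.1535, 0.1012]
tcp_rot: [0.334, 0.943, 0.0, -0.001]
contact_force: [0.3, -0.6, -1.6]
opening: 0.731
finger_force: 68.9
time: 35.9
eef_pos: [0.5455, -0.1536, 0.0946]
tcp_rot: [0.334, 0.943, 0.0, -0.0]
contact_force: [0.0, 1.1, -1.8]
opening: 0.732
finger_force: 68.9
t 35.9 pos [ 0.5455 -0.1536  0.0946] yaw 51.0 q6 -77.0 open 0.732 F [ 0.   1.1 -1.8] grip 68.9
shift mm [-1.7  0.3  4. ] rows>= 0.09577478180128925 spin -0.0 rows>= 0.004041498363137291
```

```bash
python3 -m handwheel '[[[0.05,-0.001,0,0.002,0],[0.05,0,0,0.001,0],[0.05,0,0,0.001,0],[0.05,0,0,0,0],[0.05,0,0,0,0]]]'
python3 -m handwheel '[[[0.05,0,0,0.001,0],[0.05,0,0,0.001,0],[0.05,0,0,0,0],[0.05,0,0,0,0]]]'
```

```text
time: 36.32
eef_pos: [0.5465, -0.1543, 0.0909]
tcp_rot: [0.334, 0.943, -0.0, 0.0]
contact_force: [-0.3, -0.3, -0.9]
opening: 0.731
finger_force: 69.1
time: 36.65
eef_pos: [0.5466, -0.1543, 0.0905]
tcp_rot: [0.334, 0.943, -0.0, -0.0]
contact_force: [-4.2, 2.1, 6.4]
opening: 0.732
finger_force: 70.0
```

```bash
python3 -m handwheel '[[[0.05,0,0,0,0],[0.05,0,0,0,0],[0.0854,0,0,0,0],[0.0854,0,0,0,0],[0.0854,0,0,0,0],[0.0854,0,0,0,0],[0.0854,0,0,-0.01,0],[0.0854,0,0,-0.03,0],[0.0854,0,0,-0.04,0],[0.0854,0,0,-0.04,0],[0.0854,0,0,0,0],[0.0854,0,0,0,0]]]'
python3 -c "
from h import *
from binfit import binfit
plan(.547,-.1544,.2,51)
binfit([.546,-.154,np.radians(-39)],z0=.052,name='bin_upper',cams=('scene',))
for n in ('bin_upper_front','bin_lower_front'):
  for r in viewer.pinpoint('scene',n)[:3]: print(n,r['confidence'],np.array(r['xy'])*[640,480])
f=np.array([-.777,.629,0])*.095;c=np.array([.546,-.154,0]);print(proj('scene',[c-f+[0,0,.112],c+f+[0,0,.112],c+f+[0,0,.06]]))
"
```

```text
time: 37.65
eef_pos: [0.5484, -0.1552, 0.2136]
tcp_rot: [0.334, 0.943, -0.0, 0.004]
contact_force: [-1.1, 0.3, -0.4]
opening: 1.002
finger_force: 0.0
t 37.65 pos [ 0.5484 -0.1552  0.2136] yaw 51.0 q6 -77.0 open 1.002 F [-1.1  0.3 -0.4] grip 0.0
shift mm [ 1.7 -0.3 13.6] rows>= 0.32581679138877767 spin -0.0 rows>= 0.0026632930039375796
scene (np.float64(0.9), np.int64(3379))
['scene'] [ 0.5466 -0.1548] -39.3 1-IoU 0.038
bin_upper_front 0.84 [480.192 322.608]
bin_upper_front 0.8 [217.472 251.424]
bin_lower_front 0.71 [304.576 255.888]
bin_lower_front 0.58 [316.608 121.488]
[[212.542757   253.97662135]
 [304.16820889 239.71740112]
 [304.55475437 254.23277559]]
```

Upper bin seated (1-IoU 0.038 at 52 mm), with its front at the lower bin's back; robot clear.

```bash
python3 -c "
from plant import sign_off
print(sign_off())"
```

```text
the job is handed in; nothing more can be done
None
```

I handed the job in at about 38 s with both sleeves standing in the lower bin and the upper bin half-turned, lowered onto the ledges with the gripper (contact at about 52 mm) and released; the verdict was not reported back.

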